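# Rack a rinsed oil-filter housing cap to drain

### The job

The oil-filter housing cap has been rinsed and lies on its side on the sloping wire drainer. Slide the drip tray fully home under the drain rack, and stand the cap open end down over the wide peg so that its rim rests flat on the slatted deck; set it down, do not let it drop. Leave the socket, plastic cup, carton and ratchet where they are.

Things in the scene. Friction and masses are not known exactly. Their poses are not given: they have to be found in the camera images.
- cap_center (a point): Oil-filter housing cap, plain aluminium: a round cup 56 mm outside, 3 mm wall, 90 mm long, open at one end; a 27 mm hexagon boss, 14 mm long, stands out from the closed end. About 0.17 kg. This point is on its axis, 45 mm from the mouth; z points from mouth to closed end. It starts on the drainer with z rising 30 degrees above level up the slope; standing as wanted, z points straight up
- cap_mouth (a point): Centre of the cap's open mouth (bore 50 mm wide, 84 mm deep), in the plane of its rim; same axes as cap_center. A black sealing ring runs round the cap near this end
- drainer: Fixed steel wire drainer in which the cap starts: two 8 mm round rails, 32 mm apart between centres, rising at 30 degrees towards its own +x, from 35 mm up to 96 mm up, over a shallow pan 190 x 110 mm. A stop across the low end, 18 mm high square to the rails, holds the cap's mouth end. Origin on the work surface under the middle; z up
- rack: Fixed steel drain rack, 172 mm deep (x) by 286 mm wide (y): a deck of slats, top 55 mm above the work surface, with three upright white pegs in a row across it, 90 mm apart: one wide, two slim (12 mm across, 50 mm tall), in any order. Origin on the work surface under its middle; its front faces its own -x; z up
- peg_wide_foot (a point): Foot of the wide peg, on its axis, level with the top of the deck (z up). The peg is white plastic, 34 mm across, 62 mm tall, upright, its top rounded over
- peg_wide_tip (a point): Top of the wide peg, on its axis, 62 mm above the deck
- drip_tray (a joint): How far the grey drip tray under the deck is pulled out of the rack, m: 0 is fully home (end stop), up to 0.09. It slides along the rack's x, outwards to -x, with about 2 N of friction and stays where it is left
- tray_front (a point): Middle of the drip tray's front face, 24 mm above the work surface. The front is an upright grey panel 284 mm wide, from 4 to 44 mm above the work surface; a 100 mm wide, 4 mm thick finger lip stands 12 mm out from the middle of its top edge. Axes of the rack: the face looks to -x. When home it stands 17 mm in front of the deck
- socket: Bystander: deep steel spark-plug socket, 22 mm across, 62 mm tall, standing over one of the slim pegs. Origin at its lower end; z up
- parts_cup: Bystander: white plastic cup, 76 mm across the rim, 72 mm tall, standing open end up on the work surface. Origin at its underside; z up
- carton: Bystander: small white carton, 105 x 32 x 32 mm, lying on the work surface, long side along its x. Origin under its middle
- ratchet: Bystander: steel ratchet handle lying on the work surface, about 200 mm long along its x, head 38 mm across at its +x end, up to 34 mm high. Origin on the work surface, about the middle of its length
Not all that is in view belongs to the job. What is shaped like the part that bears cap_center but orange or red is not meant.

How it is judged:
By the outcome, as a careful person would: the job done as asked, in the order asked, and still so for the second after the job is handed in, with the robot touching nothing.
It also fails if it takes over 59 s, if anything falls off the work surface, if the arm or the gripper's body presses on something with over 40 N, if the wrist force passes 120 N, or if a joint passes its speed limit or range.

### The arm

A 7-joint arm with a two-finger parallel gripper is mounted at the origin on the work surface. World frame = base frame: x ahead of the robot, y to its left, z up, the work surface at z = 0. Lengths are in m, angles in rad, forces in N, time in s.
With the tool pointing down it reaches from about 0.425 to 1.025 m from the base axis. Payload 9.4 kg.
Tool frame: the origin (TCP) lies at the very end of the fingers, on their centre line; the grasp point (between the pads) lies 19 mm behind it; z points along the fingers, y is the direction in which the jaws open and shut (so a half turn about z gives the same grasp; the last joint's range is limited). The gripper opens to 85 mm and grips with 20 to 120 N. Pads are 22 mm wide; open, the fingers measure 114 mm over their backs; the gripper's body (76 mm by 85 mm) begins 54 mm behind the grasp point. The pads swing forward as they close: fully open they stand 13 mm farther back than shut.
Start: joints at [1.22, 0.599, -0.003, 1.599, 0.002, 0.943, -0.08], TCP at [0.196, -0.698, 0.231] pointing down, gripper open.
Joint ranges: [-2.57, 2.57], [-0.35, 1.97], [-1.29, 1.29], [0.11, 2.56], [-1.05, 4.19], [0.11, 1.86], [-2.63, 2.63]. Speed limits (rad/s): [2.22, 2.22, 3.01, 3.01, 3.14, 3.14, 3.14].

### API

Orientations are given as [roll, pitch, yaw] about the fixed x, y, z axes, in that order (R = Rz(yaw) Ry(pitch) Rx(roll)).
In Python, from cell import r, imaging gives the robot as it stands. The module is installed in compiled form; this text tells all that it offers.
- The arm moves only by the shell command python3 -m inch 'ROWS'. ROWS is JSON, a list of rows, each a list of 3 entries, a list of its own where there are three numbers: the finger opening in m, from 0 to 0.0854, then the shift along the tool's x, y, z in m, then the turn about the tool's z in degrees. In form: [[fingers, [tx, ty, tz], twist], ...]. A call has 1 to 5 rows; each row shifts and turns the commanded pose from where the row before left it, along the tool's axes as they then stand; what a row does not reach is not made up. A row lasts 1/10 s, in which the tool goes at most 50 mm and 8.59 degrees, less where a joint would pass 70% of its speed; a pose out of reach is approached as far as the arm can. A call is refused whole if a number of a shift passes 0.05 or a number of a turn 8.59, either way. A call with a gripper value outside its range is refused whole. The fingers move at their own pace and stop on an object; the grip force is fixed at half the most. Time passes only in rows, so rows that do not move let the fingers close. It gives the time, the measured TCP pose, the force and the opening at its end, in the units of the state.
- r.observe(): the state, without advancing time (a new reading comes with each control period).
- imaging.grab_frame(name): name is "side" or "top"; returns a dict with "frame" (420x560x3 uint8, red, green, blue), "mtx" (3x3 intrinsics, pixels), "k1" (the pictures are not rectified: a ray, as slopes to the right and down, at radius r is drawn at 1 + k1 r^2 times it, then the intrinsics apply), "R" (3x3) and "t" (3): a world point X has camera coordinates R X + t. Camera axes: x right, y down, z forward; pixel columns grow to the right and rows downward; lengths in m; the calibration is good to about 2 mm. A picture is of the moment at which its call begins. There is no depth.
- r.finish_job(): hands the job in, once; it reports no verdict.
The state is a dict: "clock": time; "joint_positions": joint angles; "joint_velocities": joint speeds; "tau": joint torques, N m; "ee_pos": TCP position; "tcp_rot": TCP orientation; "ft_force": force on the tool from outside, world axes, zero at the start; "ft_torque": the same for the moment, N m; "opening": opening from 0.0 (shut) to 1.0 (fully open).
Only numpy, scipy, OpenCV 4.12 (cv2) and the standard library are available. Lean on these libraries where they do the work, as an engineer would, in place of code of your own. Each camera call takes 0.05 s, during which the arm holds its last target.

## Working session

There is one attempt and no reset: what is moved stays moved. The work goes in short steps, Python scripts to look and compute and a shell command to move; the robot and the scene stay as the last step left them, time stands still between calls to the robot, and variables do not carry over. Pictures are saved under pics/ and viewed, and the job is handed in when it is done.

```bash
mkdir -p pics; ls; python3 - <<'E'
from cell import r, imaging
import cv2
s=r.observe();print({k:s[k] for k in("clock","ee_pos","tcp_rot","ft_force","opening")})
for n in("side","top"):
    f=imaging.grab_frame(n);cv2.imwrite(f"pics/{n}0.png",f["frame"][:,:,::-1]);print(n,f["mtx"],f["k1"],f["R"],f["t"])
E
```

```text
pics
{'clock': 0.0, 'ee_pos': array([ 0.19591889, -0.69755501,  0.23042633]), 'tcp_rot': array([-3.14007711e+00,  1.12600496e-04,  2.73886327e-01]), 'ft_force': array([0.72768085, 0.35024023, 0.27340976]), 'opening': 0.9996431398152164}
side [[516.70295415   0.         274.11462321]
 [  0.         516.70295415 217.32119131]
 [  0.           0.           1.        ]] 0.04270894284862883 [[ 0.99024371 -0.13832987  0.01680001]
 [-0.07819257 -0.65140329 -0.75469178]
 [ 0.11534     0.74601515 -0.65586438]] [-0.50831999  0.16536551  1.30775894]
top [[524.25636072   0.         278.34382259]
 [  0.         524.25636072 211.17139912]
 [  0.           0.           1.        ]] -0.14705304066266803 [[ 0.02754244 -0.99950107  0.01546026]
 [-0.99196705 -0.02923849 -0.12307105]
 [ 0.12346168 -0.01194639 -0.99227743]] [0.05817673 0.52607876 1.37716231]
```

View pics/side0.png

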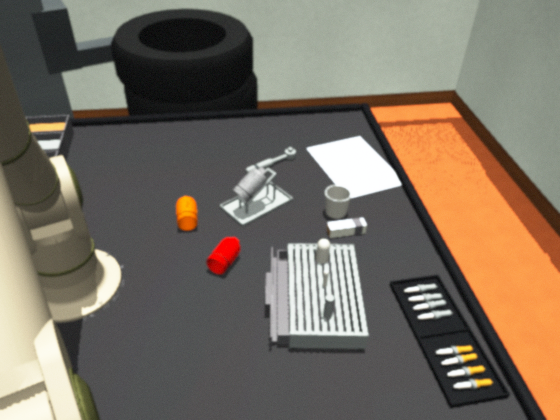

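View pics/top0.png

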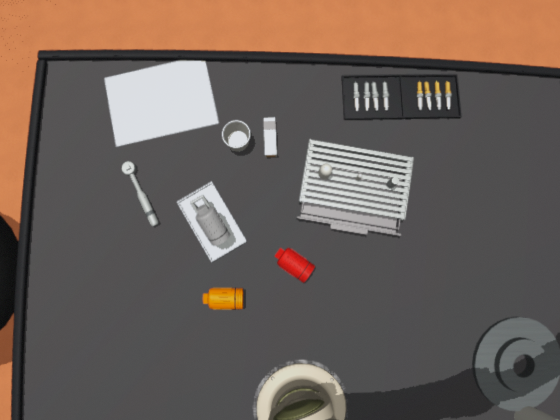

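The side view shows the cap on the drainer around (255,183), the rack around (315,290) with the wide peg near (323,250), and the tray pulled out at the left. In the top view the cap is at (210,218), the wide peg at (326,171), the socket at (392,183) and the tray lip at (350,228). I'll zoom in.

```bash
cat > h.py <<'E'
import numpy as np, cv2
from cell import r, imaging
def ray(f,u,v):
    K=f["mtx"];k=f["k1"]
    d=np.array([(u-K[0,2])/K[0,0],(v-K[1,2])/K[1,1]]);p=d.copy()
    for _ in range(30): p=d/(1+k*(p@p))
    R=np.array(f["R"]);t=np.array(f["t"])
    return -R.T@t, R.T@np.array([p[0],p[1],1.])
def onz(f,u,v,z):
    o,d=ray(f,u,v);return o+d*(z-o[2])/d[2]
def proj(f,X):
    c=np.array(f["R"])@np.array(X)+np.array(f["t"]);p=c[:2]/c[2];p=p*(1+f["k1"]*(p@p));K=f["mtx"]
    return np.array([K[0,0]*p[0]+K[0,2],K[1,1]*p[1]+K[1,2]])
def tri(fa,a,fb,b):
    o1,d1=ray(fa,*a);o2,d2=ray(fb,*b)
    A=np.stack([d1,-d2],1);s=np.linalg.lstsq(A,o2-o1,rcond=None)[0]
    p,q=o1+s[0]*d1,o2+s[1]*d2
    return (p+q)/2,np.linalg.norm(p-q)
def crop(f,x0,y0,w,h,s,name):
    c=f["frame"][y0:y0+h,x0:x0+w,::-1]
    c=cv2.resize(c,None,fx=s,fy=s,interpolation=cv2.INTER_CUBIC)
    for x in range((x0+9)//10*10,x0+w,10): cv2.putText(c,str(x),((x-x0)*s,10),0,.35,(0,255,255),1);cv2.line(c,((x-x0)*s,12),((x-x0)*s,18),(0,255,255),1)
    for y in range((y0+9)//10*10,y0+h,10): cv2.putText(c,str(y),(0,(y-y0)*s+4),0,.35,(0,255,255),1)
    cv2.imwrite("pics/"+name,c)
E
python3 - <<'E'
from h import *
a=imaging.grab_frame("top");b=imaging.grab_frame("side")
crop(a,170,175,90,90,6,"tcap.png");crop(b,210,140,100,90,6,"scap.png")
crop(a,290,135,130,105,6,"track.png");crop(b,255,230,130,125,4,"srack.png")
E
```

```text
(no output)
```

View pics/tcap.png

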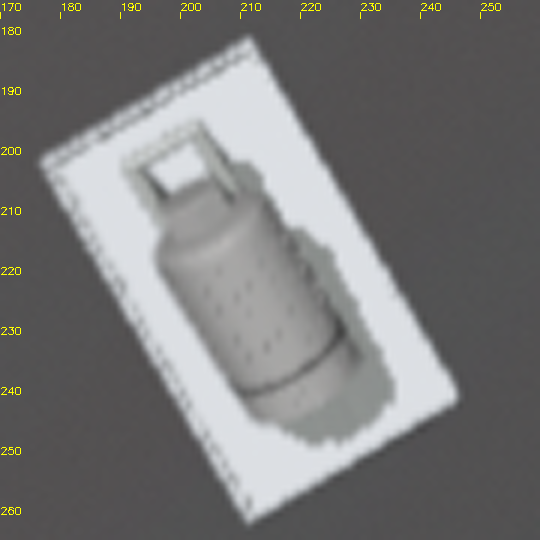

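View pics/scap.png

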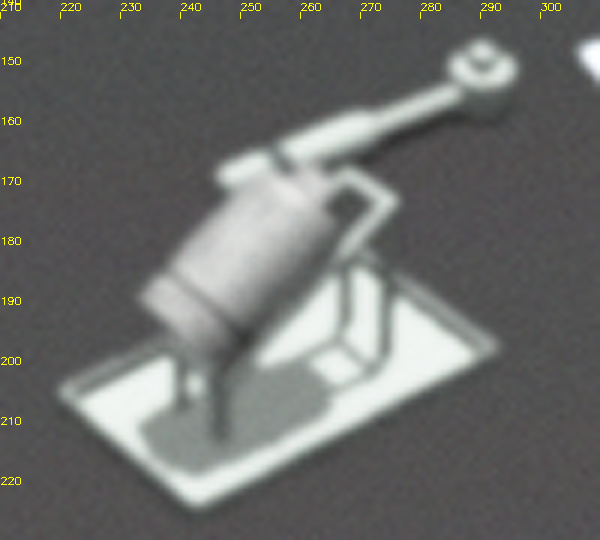

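View pics/track.png

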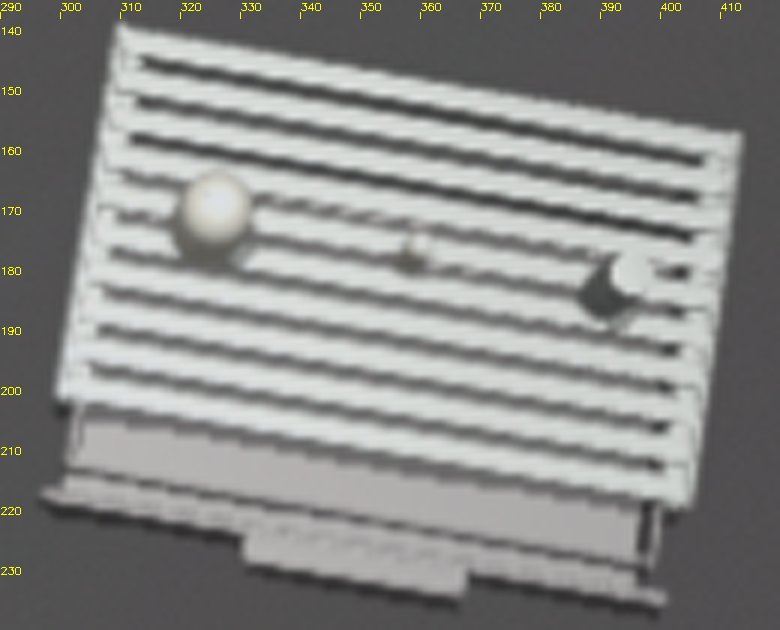

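View pics/srack.png

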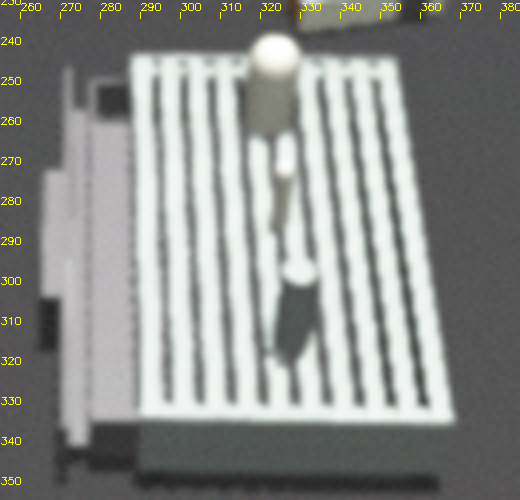

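```bash
python3 - <<'E'
from h import *
np.set_printoptions(precision=4,suppress=True)
a=imaging.grab_frame("top");b=imaging.grab_frame("side")
print("deck")
P=[onz(a,*p,.055) for p in((309,138),(412.5,156.5),(403,218.5),(299.5,200.5))]
for p in P:print(p)
c=sum(P)/4;print("centre",c,[np.linalg.norm(P[i]-P[(i+1)%4]) for i in range(4)])
yaw=np.arctan2(*((P[0]+P[1])/2-(P[2]+P[3])/2)[[1,0]]);print("yaw",yaw)
x=(P[0]-P[1]); print("yaw2",np.arctan2(-x[0],x[1]))
ex=np.array([np.cos(yaw),np.sin(yaw),0]);ey=np.array([-ex[1],ex[0],0])
# peg tips
print("tip tri",tri(a,(326,169.5),b,(323.5,239)), onz(a,326,169.5,.115))
print("rack predicted peg +90:",c+.09*ey)
print("side deck corners");
for p in((288,244),(354,244),(368,335),(290,333)):print(onz(b,*p,.055))
for p in((331,228.5),(366.5,235)):q=onz(a,*p,.042);print("lip",q,(q-c)@ex,(q-c)@ey)
for p in((298,217),(400,235)):q=onz(a,*p,.044);print("panel",q,(q-c)@ex,(q-c)@ey)
print("pan")
D=[onz(a,*p,.006) for p in((177,202),(211,181),(246.5,241.5),(211,262))]
for p in D:print(p)
dc=sum(D)/4;print("centre",dc,[np.linalg.norm(D[i]-D[(i+1)%4]) for i in range(4)])
d=(D[0]+D[1]-D[2]-D[3]);print("yaw",np.arctan2(d[1],d[0]))
dy=np.arctan2(d[1],d[0]);dx=np.array([np.cos(dy),np.sin(dy),0])
for s in(0,.045,.07,.09,.104):
    X=dc+dx*(-.0667+s*.866);X[2]=.059+.5*s
    print(s,X,proj(a,X),proj(b,X))
E
```

```text
deck
[ 0.723  -0.0039  0.055 ]
[ 0.682  -0.2874  0.055 ]
[ 0.5114 -0.2601  0.055 ]
[0.5515 0.0181 0.055 ]
centre [ 0.617  -0.1333  0.055 ] [np.float64(0.28644473816540056), np.float64(0.172696959045631), np.float64(0.28104719467359524), np.float64(0.17284549038392902)]
yaw -0.14325725824283142
yaw2 -0.14362305539783968
tip tri (array([ 0.6255, -0.0445,  0.1219]), np.float64(0.0036053225455413)) [ 0.6251 -0.045   0.115 ]
rack predicted peg +90: [ 0.6298 -0.0442  0.055 ]
side deck corners
[0.5514 0.0171 0.055 ]
[ 0.7228 -0.0037  0.055 ]
[ 0.68   -0.2872  0.055 ]
[ 0.5112 -0.2608  0.055 ]
lip [ 0.4806 -0.0684  0.042 ] -0.1442841327424913 0.04479973565181725
lip [ 0.4658 -0.1641  0.042 ] -0.1452779139192009 -0.052008764611329486
panel [0.5086 0.0205 0.044 ] -0.12920159263397846 0.1367978320876654
panel [ 0.468  -0.2547  0.044 ] -0.1301620554328189 -0.1413783885840409
pan
[0.5446 0.3523 0.006 ]
[0.6059 0.261  0.006 ]
[0.4418 0.1571 0.006 ]
[0.3833 0.2515 0.006 ]
centre [0.4939 0.2555 0.006 ] [np.float64(0.10990618178341283), np.float64(0.1941524358212442), np.float64(0.11107042945287544), np.float64(0.19023677636198133)]
yaw 0.5614726378952692
0 [0.4375 0.2199 0.059 ] [221.5689 241.1252] [237.6853 197.5902]
0.045 [0.4704 0.2407 0.0815] [213.2646 227.5602] [248.2759 186.163 ]
0.07 [0.4888 0.2522 0.094 ] [208.5621 219.8639] [254.131  179.8434]
0.09 [0.5034 0.2614 0.104 ] [204.7543 213.6239] [258.8008 174.802 ]
0.104 [0.5137 0.2679 0.111 ] [202.0647 209.2119] [262.0623 171.2806]
```

```bash
python3 -m inch '[[0,[0.026,-0.0336,0],0],[0,[0.026,-0.0336,0],0],[0,[0.026,-0.0336,0],0],[0,[0.026,-0.0336,0],0],[0,[0.026,-0.0336,0],0]]'
python3 -m inch '[[0,[0.026,-0.0336,0],0],[0,[0.026,-0.0336,0],0],[0,[0.026,-0.0336,0],0],[0,[0.026,-0.0336,0],0],[0,[0.026,-0.0336,0],0]]'
python3 -m inch '[[0,[0.026,-0.0336,0],0],[0,[0.026,-0.0336,0],0],[0,[0.026,-0.0336,0],0],[0,[0.026,-0.0336,0],0],[0,[0.026,-0.0336,0],0]]'
python3 -m inch '[[0,[0,0,0.02],8],[0,[0,0,0.02],8],[0,[0,0,0.02],7.9],[0,[0,0,0],0],[0,[0,0,0],0]]'
```

```text
clock: 0.8
ee_pos: [0.2762, -0.4995, 0.2314]
tcp_rot: [3.141, -0.0, 0.274]
ft_force: [1.4, 0.1, -0.2]
opening: 0.143
clock: 1.3
ee_pos: [0.3559, -0.3027, 0.2315]
tcp_rot: [3.141, -0.0, 0.274]
ft_force: [0.7, 0.5, 0.5]
opening: 0.001
clock: 1.8
ee_pos: [0.4357, -0.1057, 0.2316]
tcp_rot: [3.141, -0.001, 0.274]
ft_force: [0.1, 0.1, 0.4]
opening: 0.002
clock: 2.3
ee_pos: [0.4353, -0.1072, 0.1715]
tcp_rot: [3.141, 0.001, -0.139]
ft_force: [0.8, 0.2, 0.5]
opening: -0.002
```

```bash
python3 -m inch '[[0,[0,0,0.047],0],[0,[0,0,0.047],0],[0,[0,0,0.047],0],[0,[0,0,0],0]]'
python3 -m inch '[[0,[0.01,0,0],0],[0,[0.01,0,0],0],[0,[0.005,0,0],0],[0,[0.005,0,0],0],[0,[0.005,0,0],0]]'
```

```text
clock: 2.7
ee_pos: [0.432, -0.1067, 0.0254]
tcp_rot: [-3.141, 0.013, -0.14]
ft_force: [-0.4, 0.5, 0.3]
opening: -0.002
clock: 3.2
ee_pos: [0.4704, -0.1125, 0.0319]
tcp_rot: [3.142, -0.002, -0.143]
ft_force: [-1.6, 0.2, 2.1]
opening: -0.003
```

```bash
python3 -m inch '[[0,[0.006,0,0],0],[0,[0.005,0,0],0],[0,[0.004,0,0],0]]'
python3 - <<'E'
from h import *
a=imaging.grab_frame("top");crop(a,290,135,130,105,6,"track2.png")
E
```

```text
clock: 3.5
ee_pos: [0.4851, -0.1145, 0.0303]
tcp_rot: [3.142, 0.0, -0.143]
ft_force: [-2.6, 0.2, 1.6]
opening: 0.001
```

View pics/track2.png

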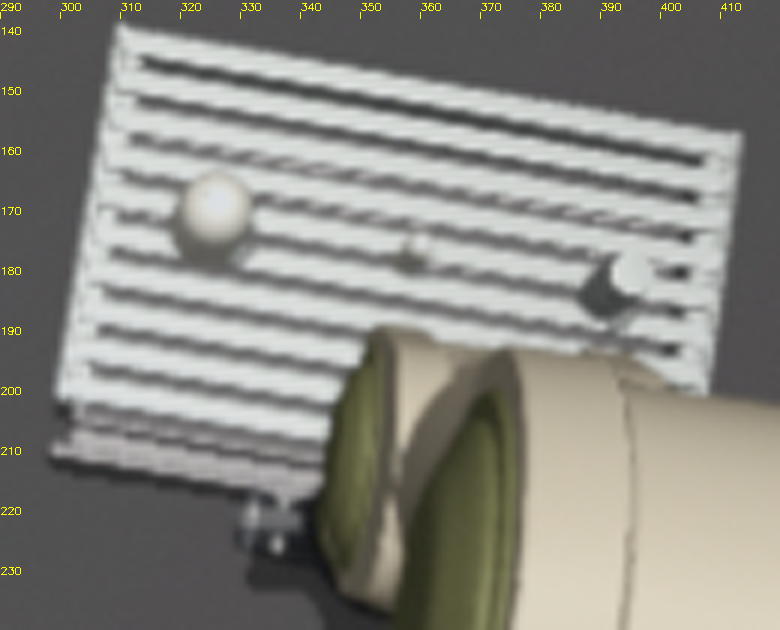

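The tray front has moved in: its panel's left end is now at (300,211). I'll push the last few millimetres.

```bash
python3 -m inch '[[0,[0.003,0,0],0],[0,[0.003,0,0],0]]'
python3 -m inch '[[0,[0.002,0,0],0],[0,[0.001,0,0],0]]'
```

```text
clock: 3.75
ee_pos: [0.4905, -0.1153, 0.0301]
tcp_rot: [3.142, 0.001, -0.143]
ft_force: [-2.1, 0.1, 1.1]
opening: 0.002
clock: 3.95
ee_pos: [0.4915, -0.1155, 0.03]
tcp_rot: [3.141, 0.004, -0.143]
ft_force: [-8.2, 1.6, 4.6]
opening: -0.002
```

```bash
python3 -m inch '[[0,[0.001,0,0],0],[0,[0.001,0,0],0]]'
```

```text
clock: 4.15
ee_pos: [0.4915, -0.1155, 0.0299]
tcp_rot: [3.141, 0.008, -0.143]
ft_force: [-12.0, 2.2, 8.8]
opening: -0.003
```

```bash
python3 -m inch '[[0,[0,0,0],0],[0,[0,0,0],0]]'
```

```text
clock: 4.35
ee_pos: [0.4915, -0.1155, 0.0299]
tcp_rot: [3.141, 0.008, -0.143]
ft_force: [-10.6, 2.8, 6.2]
opening: 0.003
```

```bash
python3 -m inch '[[0,[-0.015,0,0],0],[0,[-0.03,0,0],0],[0,[0,0,-0.045],0],[0,[0,0,-0.045],0],[0,[0,0,-0.045],0]]'
python3 -m inch '[[0.085,[0,0,-0.045],0],[0.085,[0,0,-0.025],0],[0.085,[0,-0.02,0],-8],[0.085,[0,0,0],-8],[0.085,[0,0,0],-8]]'
python3 -m inch '[[0.085,[0,0,0],-8],[0.085,[0,0,0],-8.4],[0.085,[0,0,0],0]]'
python3 - <<'E'
from h import *
s=r.observe();print(s["joint_positions"],s["ee_pos"],s["tcp_rot"])
y=s["tcp_rot"][2];d=np.array([.4851,.25])-s["ee_pos"][:2]
print("tool dx,dy",d@[np.cos(y),np.sin(y)],d@[np.sin(y),-np.cos(y)])
a=imaging.grab_frame("top");crop(a,290,135,130,105,6,"track3.png")
E
```

```text
clock: 4.85
ee_pos: [0.4513, -0.1096, 0.1667]
tcp_rot: [-3.142, -0.0, -0.143]
ft_force: [1.4, 0.4, 0.5]
opening: 0.001
clock: 5.35
ee_pos: [0.4548, -0.0893, 0.2359]
tcp_rot: [3.141, -0.002, 0.282]
ft_force: [0.8, 0.6, -0.2]
opening: 0.846
clock: 5.65
ee_pos: [0.4544, -0.0899, 0.2354]
tcp_rot: [3.141, -0.001, 0.564]
ft_force: [0.2, 0.3, 0.2]
opening: 0.997
[ 0.22844624  0.28869035 -0.19614515  2.1668771   0.08676918  0.69206075
 -1.03367228] [ 0.45439583 -0.0899235   0.23541444] [ 3.14114539e+00 -9.73445920e-04  5.63716691e-01]
tool dx,dy 0.20758530144379334 -0.2709226371454071
```

View pics/track3.png

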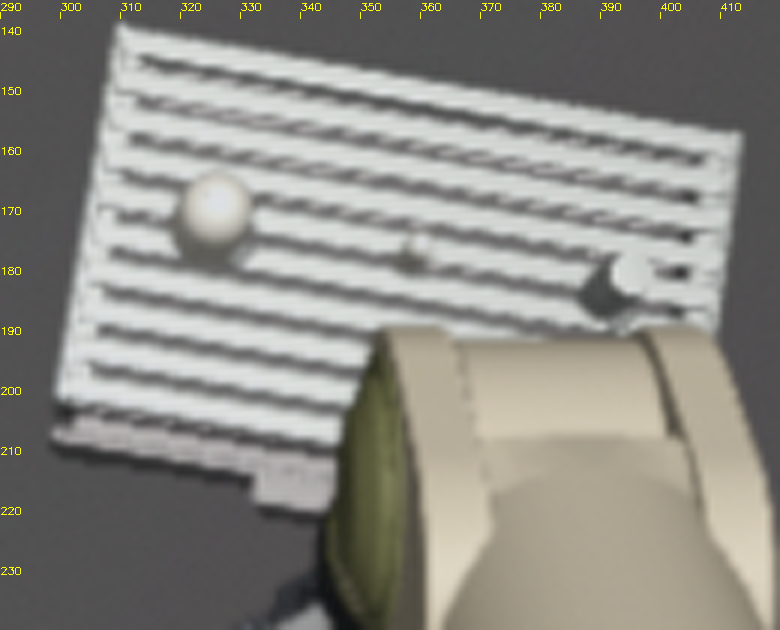

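The tray panel now sits close to the deck edge at about (300,208), and the stop force was felt. The tray is home. On to the cap.

```bash
python3 -m inch '[[0.085,[0.0297,-0.0387,0],0],[0.085,[0.0297,-0.0387,0],0],[0.085,[0.0297,-0.0387,0],0],[0.085,[0.0297,-0.0387,0],0],[0.085,[0.0297,-0.0387,0],0]]'
python3 -m inch '[[0.085,[0.0297,-0.0387,0],0],[0.085,[0.0297,-0.0387,0],0],[0.085,[0,0,0.04],0],[0.085,[0,0,0],0],[0.085,[0,0,0],0]]'
python3 - <<'E'
from h import *
a=imaging.grab_frame("top");b=imaging.grab_frame("side")
crop(a,150,160,130,105,6,"ta.png");crop(b,190,90,130,130,4,"sa.png")
E
```

```text
clock: 6.2
ee_pos: [0.4767, 0.1551, 0.2354]
tcp_rot: [3.141, -0.001, 0.557]
ft_force: [0.7, 0.0, 0.0]
opening: 0.998
clock: 6.7
ee_pos: [0.4851, 0.2492, 0.195]
tcp_rot: [3.141, 0.003, 0.559]
ft_force: [0.7, -0.6, 1.7]
opening: 0.995
```

View pics/ta.png

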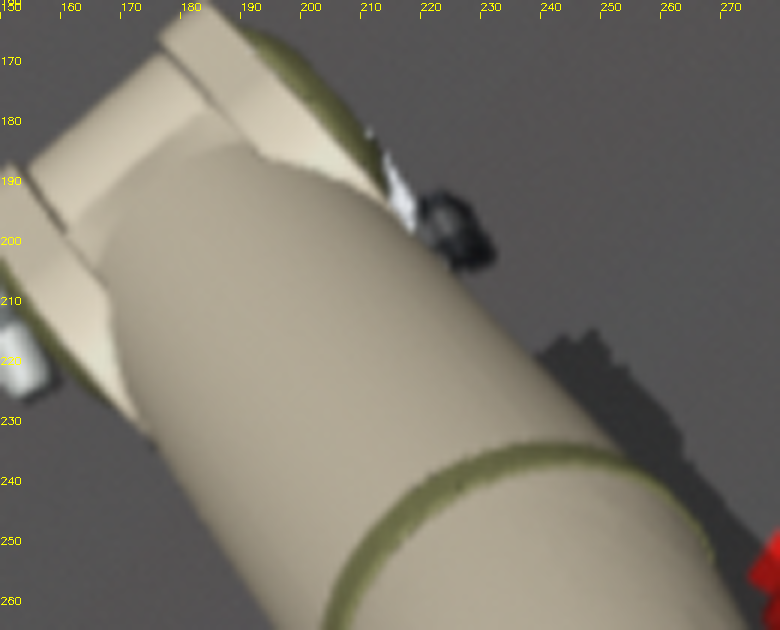

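View pics/sa.png

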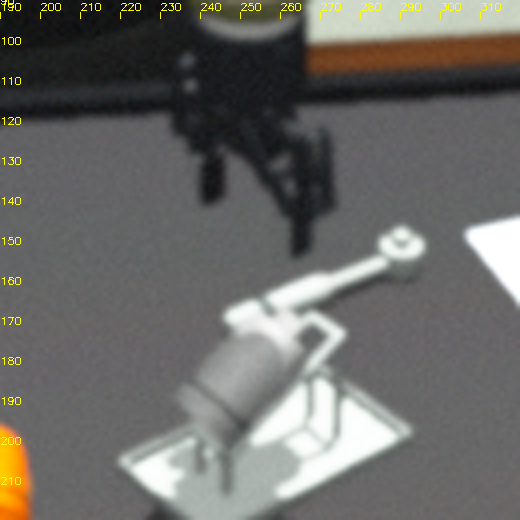

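The side view shows the open fingers straddling above the cap, with tips at about (243,140) and (265,152). I'll descend and close.

```bash
python3 -m inch '[[0.085,[0,0,0.04],0],[0.085,[0,0,0.04],0],[0.085,[0,0,0.03],0],[0.085,[0,0,0.016],0],[0.085,[0,0,0],0]]'
python3 -m inch '[[0,[0,0,0],0],[0,[0,0,0],0],[0,[0,0,0],0],[0,[0,0,0],0],[0,[0,0,0],0]]'
python3 - <<'E'
from h import *
b=imaging.grab_frame("side")
crop(b,190,110,130,120,5,"sb.png")
E
```

```text
clock: 7.3
ee_pos: [0.4856, 0.2489, 0.0686]
tcp_rot: [3.141, 0.002, 0.559]
ft_force: [-0.1, 0.0, 1.1]
opening: 0.996
clock: 7.8
ee_pos: [0.4862, 0.2509, 0.0711]
tcp_rot: [-3.141, -0.003, 0.562]
ft_force: [-1.5, 0.1, 6.3]
opening: 0.647
```

View pics/sb.png

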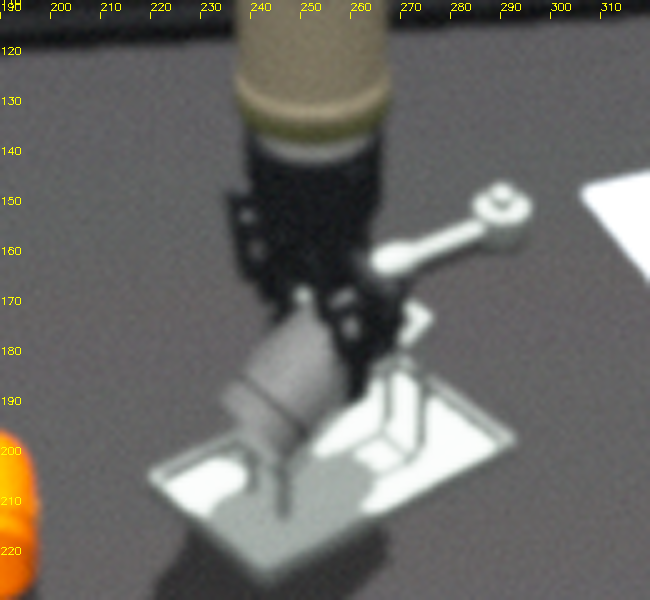

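The cap is gripped: the opening is 55 mm, which matches its 56 mm diameter. I'll tilt it upright by arcing the grasp about the stop at the low end.

```bash
python3 -m inch '[[0,[-0.0061,0,-0.0065],0],[0,[-0.0065,0,-0.0058],0],[0,[0,0,0],0]]'
python3 -m inch '[[0,[-0.0075,0,-0.0047],0],[0,[-0.0078,0,-0.0038],0],[0,[0,0,0],0]]'
python3 - <<'E'
from h import *
b=imaging.grab_frame("side")
crop(b,190,110,130,120,5,"sc.png")
E
```

```text
clock: 8.15
ee_pos: [0.4772, 0.2451, 0.0848]
tcp_rot: [-3.141, -0.008, 0.561]
ft_force: [3.2, 2.0, 15.9]
opening: 0.643
clock: 8.45
ee_pos: [0.4605, 0.234, 0.0908]
tcp_rot: [3.141, 0.001, 0.561]
ft_force: [0.5, -0.4, -1.5]
opening: 0.643
```

View pics/sc.png

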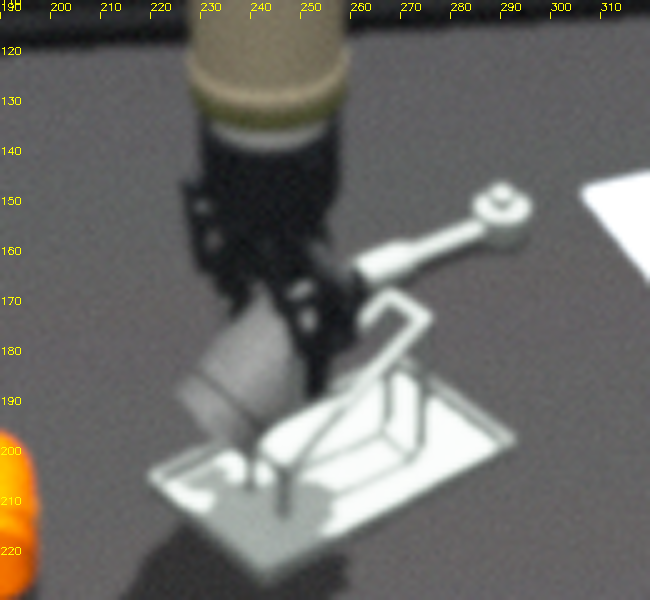

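```bash
python3 - <<'E'
from h import *
a=imaging.grab_frame("top");b=imaging.grab_frame("side")
c=b["frame"][150:225,210:290,::-1];c=cv2.convertScaleAbs(cv2.resize(c,None,fx=9,fy=8 and 9,interpolation=cv2.INTER_CUBIC)[:600],alpha=1.6,beta=0)
cv2.imwrite("pics/sd.png",c[:600])
y=.5615;dx=np.array([np.cos(y),np.sin(y)])
G=np.array([.4605,.234,.110])
for el in(30,45,60,75,90):
    e=np.radians(el);d=np.array([dx[0]*np.cos(e),dx[1]*np.cos(e),np.sin(e)])
    p,q=proj(b,G-.066*d),proj(b,G+.024*d);v=q-p;print(el,p,q,np.degrees(np.arctan2(-v[1],v[0])))
E
```

```text
30 [229.01645867 196.89062296] [250.57714355 173.68669023] 47.102305692527004
45 [232.19045694 199.19126765] [249.49121772 172.76188002] 56.79111493184154
60 [236.1553606  200.14923549] [248.08004216 172.3160756 ] 66.80804548218569
75 [240.63091488 199.73803843] [246.43802005 172.38495595] 78.01397346897642
90 [245.31978212 198.01652839] [244.67773726 172.9683424 ] 91.4683062219067
```

View pics/sd.png

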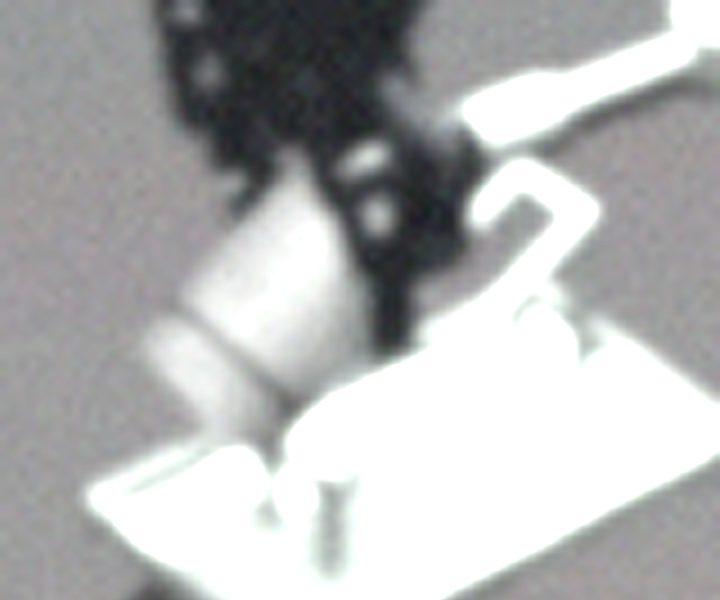

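The side view shows the cap slipped over the stop with only about 8° of rotation. Its left edge now runs from (227,188) to (239,170), which gives an elevation of about 38°. The stop is not a good enough pivot. The upright wide peg can do the job instead: with the tip inside the bore and the gripper drawn towards the mouth side, the peg pushes the lower lip under the grasp. I'll lift clear and measure first.

```bash
python3 -m inch '[[0,[0,0,-0.01],0],[0,[0,0,-0.02],0],[0,[0,0,-0.03],0],[0,[0,0,-0.04],0],[0,[0,0,-0.02],0]]'
python3 - <<'E'
from h import *
s=r.observe();print(s["ee_pos"],s["tcp_rot"])
b=imaging.grab_frame("side")
c=b["frame"][115:190,200:290,::-1];c=cv2.convertScaleAbs(cv2.resize(c,None,fx=8,fy=8,interpolation=cv2.INTER_CUBIC),alpha=1.6,beta=0)
cv2.imwrite("pics/se.png",c)
y=.5615;dx=np.array([np.cos(y),np.sin(y)])
G=s["ee_pos"]+[0,0,.019]
for el in(20,30,40,50):
    e=np.radians(el);d=np.array([dx[0]*np.cos(e),dx[1]*np.cos(e),np.sin(e)])
    p,q=proj(b,G-.066*d),proj(b,G+.024*d);v=q-p;print(el,p,q,np.degrees(np.arctan2(-v[1],v[0])))
E
```

```text
clock: 9.1
ee_pos: [0.4626, 0.2359, 0.2132]
tcp_rot: [-3.141, -0.003, 0.562]
ft_force: [1.0, 0.2, -1.7]
opening: 0.643
[0.46257086 0.23592647 0.21323679] [-3.14148369e+00 -2.75200705e-03  5.61851870e-01]
20 [226.21188135 157.96704847] [251.19440841 137.24588872] 39.67319783323751
30 [227.86581368 160.56869255] [250.65788835 136.25477172] 46.85040235449221
40 [230.00482314 162.59357467] [249.9347478  135.45508013] 53.70724307582922
50 [232.55452277 163.99228325] [249.04562328 134.87260779] 60.47618631684272
```

View pics/se.png

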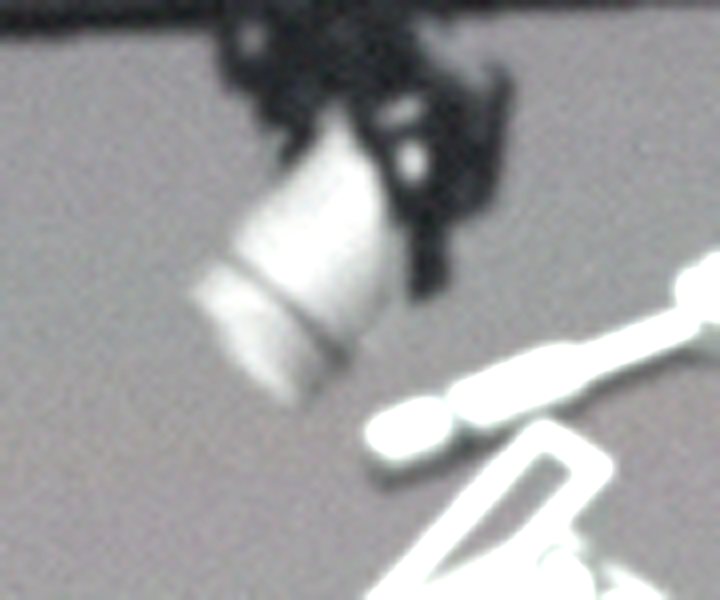

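In the air the cap's mouth is at about (231,159) and its left edge lies at 53–57°, so the elevation is about 40° with the grasp about 60 mm from the mouth. I'll move it over to the peg.

```bash
python3 -m inch '[[0,[0.005,0.03,0],0],[0,[0.005,0.0407,0],0],[0,[0.005,0.0407,0],0],[0,[0.005,0.0407,0],0],[0,[0.005,0.0407,0],0]]'
python3 -m inch '[[0,[0.005,0.0407,0],0],[0,[0.005,0.0407,0],0],[0,[0.005,0.0307,0],0],[0,[0,0.0185,0.01],0],[0,[0,0,0.01],0]]'
python3 -m inch '[[0,[0,0,0.01],0],[0,[0,0,0],0]]'
python3 - <<'E'
from h import *
s=r.observe();print(s["ee_pos"],s["tcp_rot"])
b=imaging.grab_frame("side")
crop(b,270,160,120,110,5,"sf.png")
E
```

```text
clock: 9.65
ee_pos: [0.5865, 0.0841, 0.2101]
tcp_rot: [-3.141, 0.0, 0.562]
ft_force: [1.3, 1.2, -1.7]
opening: 0.642
clock: 10.15
ee_pos: [0.6686, -0.02, 0.1888]
tcp_rot: [3.141, 0.001, 0.558]
ft_force: [0.5, -0.1, -1.9]
opening: 0.647
clock: 10.35
ee_pos: [0.6661, -0.0152, 0.1779]
tcp_rot: [-3.139, 0.003, 0.564]
ft_force: [0.1, 0.0, -2.2]
opening: 0.647
[ 0.66605747 -0.01522061  0.17788277] [-3.13873172e+00  3.05260903e-03  5.64073147e-01]
```

View pics/sf.png

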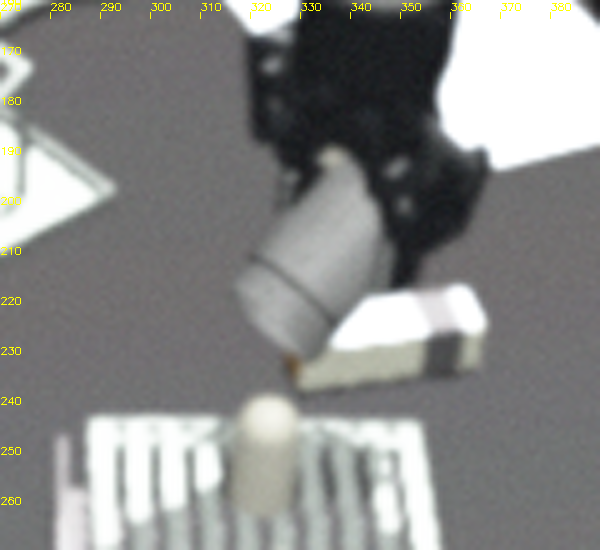

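```bash
python3 - <<'E'
from h import *
s=r.observe();b=imaging.grab_frame("side")
y=.563;dx=np.array([np.cos(y),np.sin(y),0]);Z=np.array([0,0,1]);ty=np.array([np.sin(y),-np.cos(y),0])
G=s["ee_pos"]+[0,0,.019]
for L in(.055,.06,.066):
  for el in(35,40,45):
    e=np.radians(el);a=dx*np.cos(e)+Z*np.sin(e);n=-dx*np.sin(e)+Z*np.cos(e);M=G-L*a
    print(L,el,"M",proj(b,M),"low",proj(b,M-.028*n),"up",proj(b,M+.028*n),"near",proj(b,M+.028*ty),"far",proj(b,M-.028*ty),"boss",proj(b,M+.104*a))
print("peg",proj(b,[.628,-.0445,.117]),proj(b,[.628,-.0445,.055]))
E
```

```text
0.055 35 M [325.04624127 224.07255539] low [328.97849271 228.30890143] up [320.96673581 219.67702577] near [333.33944828 230.17358954] far [316.96726845 218.12812817] boss [352.39751642 190.70833652]
0.055 40 M [325.78459281 224.74179799] low [330.30564612 228.16919185] up [321.0948895  221.18620703] near [334.06119722 230.8321743 ] far [317.72120582 218.80732832] boss [351.81425949 190.01547543]
0.055 45 M [326.62227453 225.2680836 ] low [331.69336721 227.86854586] up [321.36426089 222.57156073] near [334.88381802 231.34609904] far [318.57298337 219.34523295] boss [351.1336584 189.4441157]
0.06 35 M [323.72949489 225.67980835] low [327.6860203  229.88747839] up [319.62477592 221.31403868] near [332.00620415 231.80264464] far [315.66657037 219.71420205] boss [351.08379886 192.30993239]
0.06 40 M [324.53935162 226.40423049] low [329.08204114 229.80103219] up [319.8272206  222.88041858] near [332.7980631  232.51529798] far [316.49332042 220.44962338] boss [350.55683269 191.69196495]
0.06 45 M [325.45700293 226.97242283] low [330.54649905 229.54132436] up [320.17997757 224.30868892] near [333.69939918 233.06986867] far [317.42623934 221.03062297] boss [349.94280761 191.1834001 ]
0.066 35 M [322.14912849 227.6089678 ] low [326.13479776 231.78221983] up [318.01413704 223.27891673] near [330.40605007 233.75798895] far [314.10545326 221.61792559] boss [349.50721527 194.23212042]
0.066 40 M [323.04575536 228.39836293] low [327.6143919  231.75848837] up [318.30672797 224.91264919] near [331.28302987 234.53425086] far [315.02051853 222.4195999 ] boss [349.04876669 193.70276438]
0.066 45 M [324.06020374 229.01554894] low [329.17174321 231.54665481] up [318.76040663 226.39107996] near [332.27968267 235.13627242] far [316.05161693 223.05104776] boss [348.51549931 193.26819718]
peg [323.63172198 240.49742947] [321.69220141 258.23626009]
```

The side view shows the peg top at (324,240) and the cap's mouth centred near (324,224), with extremes at (317,216) and (330,232). That matches the predictions for L≈58–60 mm and an elevation of about 40°. I'll correct the position and descend over the peg.

```bash
python3 -m inch '[[0,[0.003,0.0046,0.01],0],[0,[0,0,0.015],0],[0,[0,0,0.01],0],[0,[0,0,0],0]]'
python3 -m inch '[[0,[0,0,0.008],0],[0,[0,0,0.006],0],[0,[0,0,0],0]]'
python3 - <<'E'
from h import *
s=r.observe();print(s["ee_pos"],s["ft_force"])
b=imaging.grab_frame("side")
crop(b,270,160,120,110,5,"sg.png")
E
```

```text
clock: 10.85
ee_pos: [0.6719, -0.0193, 0.1427]
tcp_rot: [-3.14, 0.003, 0.562]
ft_force: [0.3, -0.5, -1.4]
opening: 0.641
clock: 11.15
ee_pos: [0.6737, -0.0187, 0.1305]
tcp_rot: [-3.142, -0.001, 0.562]
ft_force: [4.2, 3.0, -3.2]
opening: 0.643
[ 0.67373983 -0.01871604  0.13049992] [ 4.16133035  2.95251612 -3.22361554]
```

View pics/sg.png

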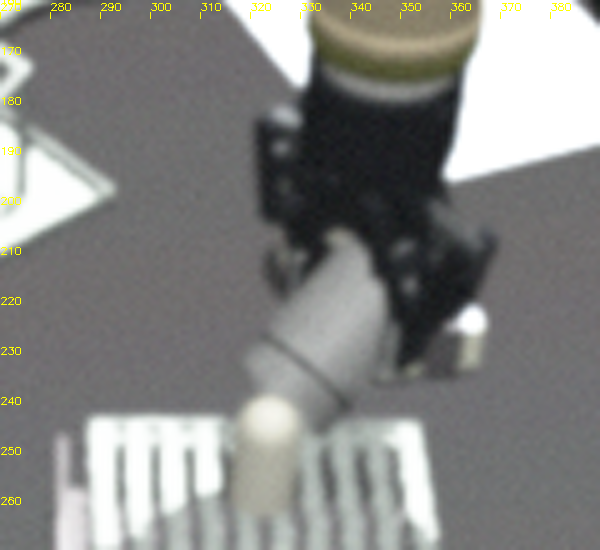

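In the side view the peg tip, centred at (324,243), just overlaps the mouth line from (319,232) to (333,247). The 5 N force along +slope means the column is bearing on the lower lip, as intended. I'll draw the grasp back along the arc and watch the force.

```bash
python3 -m inch '[[0,[-0.005,0,-0.001],0],[0,[-0.0055,0,-0.001],0],[0,[0,0,0],0]]'
python3 - <<'E'
from h import *
b=imaging.grab_frame("side")
crop(b,270,160,120,110,5,"sh.png")
E
```

```text
clock: 11.5
ee_pos: [0.6669, -0.023, 0.1348]
tcp_rot: [3.14, -0.007, 0.563]
ft_force: [6.9, 5.9, -1.5]
opening: 0.645
```

View pics/sh.png

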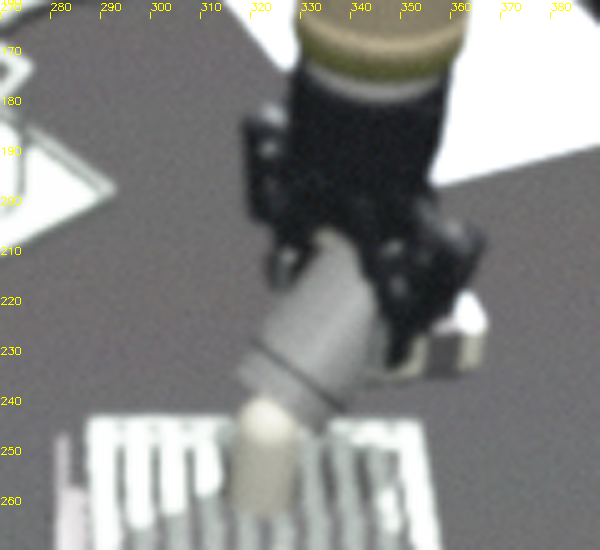

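The peg tip is now going into the mouth and the cap is turning. I'll continue.

```bash
python3 -m inch '[[0,[-0.0055,0,-0.001],0],[0,[-0.0055,0,-0.001],0],[0,[0,0,0],0]]'
python3 -m inch '[[0,[-0.0055,0,0],0],[0,[-0.0055,0,0],0],[0,[0,0,0],0]]'
python3 - <<'E'
from h import *
b=imaging.grab_frame("side")
crop(b,270,160,120,110,5,"si.png")
E
```

```text
clock: 11.85
ee_pos: [0.6582, -0.0287, 0.1373]
tcp_rot: [3.14, -0.008, 0.563]
ft_force: [7.9, 5.7, 2.2]
opening: 0.642
clock: 12.15
ee_pos: [0.6484, -0.0349, 0.1371]
tcp_rot: [3.14, -0.007, 0.563]
ft_force: [7.1, 4.9, 1.8]
opening: 0.642
```

View pics/si.png

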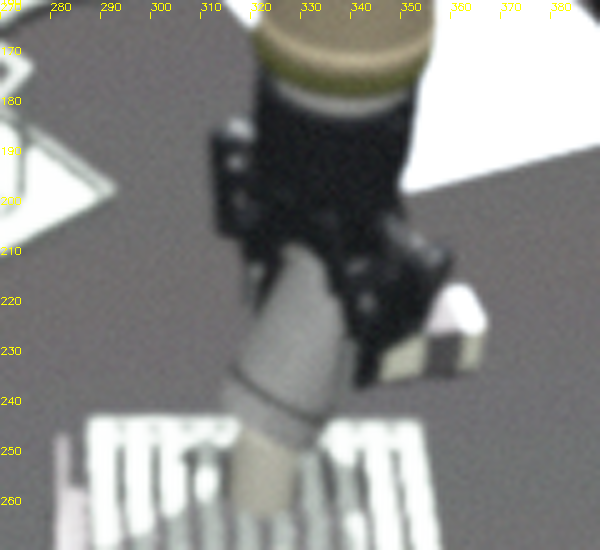

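```bash
python3 -m inch '[[0,[-0.0055,0,0],0],[0,[-0.0055,0,0],0],[0,[0,0,0],0]]'
python3 -m inch '[[0,[-0.005,0,0.001],0],[0,[-0.005,0,0.001],0],[0,[0,0,0],0]]'
python3 - <<'E'
from h import *
b=imaging.grab_frame("side")
crop(b,270,160,120,110,5,"sj.png")
E
```

```text
clock: 12.5
ee_pos: [0.6389, -0.0409, 0.1369]
tcp_rot: [3.14, -0.007, 0.562]
ft_force: [5.5, 4.9, 1.1]
opening: 0.642
clock: 12.8
ee_pos: [0.6304, -0.0461, 0.1348]
tcp_rot: [3.14, -0.007, 0.563]
ft_force: [5.6, 5.1, 1.0]
opening: 0.644
```

View pics/sj.png

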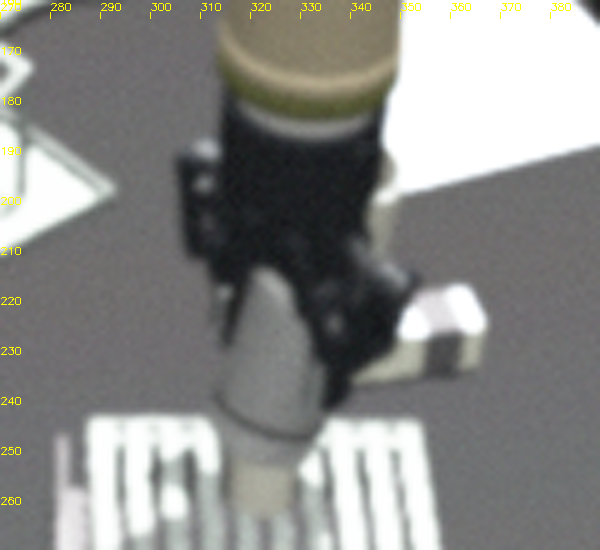

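```bash
python3 -m inch '[[0,[-0.004,0,0.003],0],[0,[-0.003,0,0.003],0],[0,[0,0,0],0]]'
python3 -m inch '[[0,[-0.003,0,0.003],0],[0,[0,0,0],0]]'
python3 - <<'E'
from h import *
b=imaging.grab_frame("side")
crop(b,270,160,120,110,5,"sk.png")
E
```

```text
clock: 13.15
ee_pos: [0.6244, -0.0498, 0.1283]
tcp_rot: [3.14, -0.006, 0.563]
ft_force: [6.7, 5.4, -2.5]
opening: 0.647
clock: 13.35
ee_pos: [0.6221, -0.0512, 0.1253]
tcp_rot: [3.14, -0.007, 0.563]
ft_force: [7.6, 5.9, -1.1]
opening: 0.642
```

View pics/sk.png

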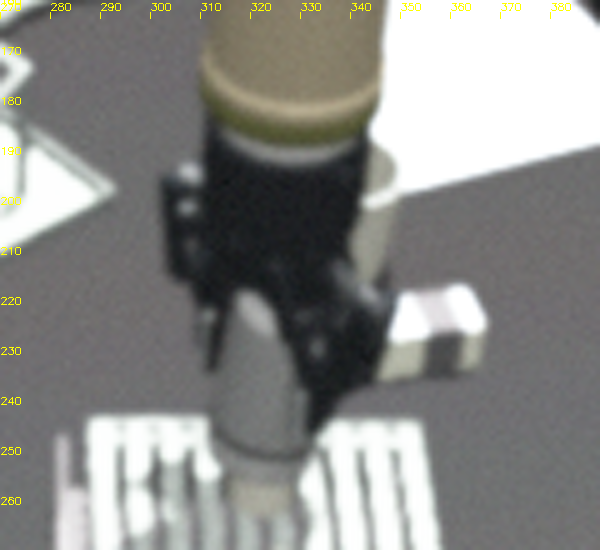

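```bash
python3 -m inch '[[0,[-0.002,0,0.005],0],[0,[0,0,0.005],0],[0,[0,0,0],0]]'
python3 - <<'E'
from h import *
s=r.observe();print(s["ee_pos"],s["ft_force"])
b=imaging.grab_frame("side")
c=b["frame"][210:275,295:345,::-1];c=cv2.convertScaleAbs(cv2.resize(c,None,fx=9,fy=9,interpolation=cv2.INTER_CUBIC),alpha=1.5,beta=0)
cv2.imwrite("pics/sl.png",c)
y=.563;dx=np.array([np.cos(y),np.sin(y),0]);Z=np.array([0,0,1]);ty=np.array([np.sin(y),-np.cos(y),0])
G=s["ee_pos"]+[0,0,.019]
for el in (75,80,85,90):
    e=np.radians(el);a=dx*np.cos(e)+Z*np.sin(e);n=-dx*np.sin(e)+Z*np.cos(e);M=G-.06*a
    t=np.linspace(0,2*np.pi,400)
    q=np.array([proj(b,M+.012*a+.028*(np.cos(x)*n+np.sin(x)*ty)) for x in t])
    l,rr=q[q[:,0].argmin()],q[q[:,0].argmax()]
    q2=np.array([proj(b,M+.07*a+.028*(np.cos(x)*n+np.sin(x)*ty)) for x in t]);l2=q2[q2[:,0].argmin()]
    print(el,"ring ends",l,rr,"left edge top",l2,"lean",np.degrees(np.arctan2(l[1]-l2[1],l2[0]-l[0])),"ring tilt",np.degrees(np.arctan2(rr[1]-l[1],rr[0]-l[0])))
E
```

```text
clock: 13.7
ee_pos: [0.6218, -0.0513, 0.1153]
tcp_rot: [3.14, -0.009, 0.564]
ft_force: [11.3, 7.7, -5.5]
opening: 0.648
[ 0.62183668 -0.05127579  0.1153028 ] [11.31345294  7.71725376 -5.47959352]
75 ring ends [306.21601745 250.98826265] [328.22520622 255.87293483] left edge top [312.11106607 231.56877533] lean 73.11362190450032 ring tilt 12.513280555464489
80 ring ends [307.25401388 251.07258468] [329.53143084 254.74362241] left edge top [311.70029682 232.34804519] lean 76.64208486584931 ring tilt 9.357526724071707
85 ring ends [308.35624702 251.13955452] [330.8261098  253.62266583] left edge top [311.32689703 233.15199878] lean 80.62223246269022 ring tilt 6.30608468873771
90 ring ends [309.51566591 250.96372046] [332.09844106 252.29229251] left edge top [310.99456146 233.84958601] lean 85.06112915777102 ring tilt 3.366899369385705
```

View pics/sl.png

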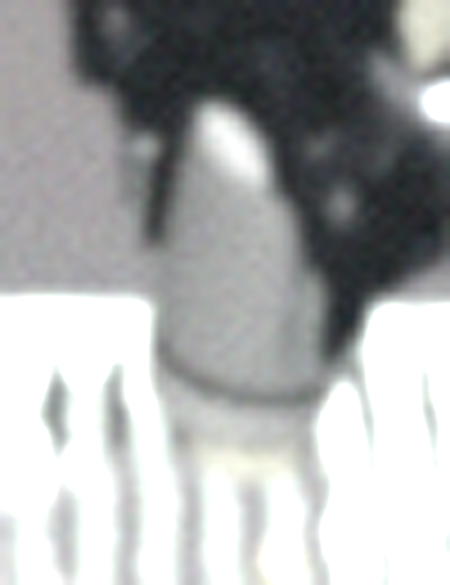

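The push force rose to 14 N along the slope direction with no further motion, and the grasp is 9 mm to the mouth side of the peg axis. That is where the bore lies flush against the peg, so the cap is about upright. I'll centre it and lower gently.

```bash
python3 -m inch '[[0,[0.004,0,0],0],[0,[0.004,0,0],0],[0,[0.002,0,0.003],0],[0,[0,0,0.003],0],[0,[0,0,0],0]]'
python3 -m inch '[[0,[0,0,0.002],0],[0,[0,0,0.002],0],[0,[0,0,0],0]]'
```

```text
clock: 14.25
ee_pos: [0.6251, -0.0494, 0.1073]
tcp_rot: [-3.141, 0.002, 0.561]
ft_force: [0.3, -0.3, -2.7]
opening: 0.641
clock: 14.55
ee_pos: [0.6258, -0.049, 0.1037]
tcp_rot: [-3.141, 0.001, 0.562]
ft_force: [0.6, 0.2, -1.5]
opening: 0.645
```

```bash
python3 -m inch '[[0,[0.004,-0.0025,0.001],0],[0,[0,0,0.002],0],[0,[0,0,0],0]]'
python3 -m inch '[[0,[0,0,0.001],0],[0,[0,0,0.001],0],[0,[0,0,0],0]]'
python3 - <<'E'
from h import *
b=imaging.grab_frame("side")
crop(b,270,190,90,90,6,"sm.png")
E
```

```text
clock: 14.85
ee_pos: [0.6281, -0.0443, 0.1008]
tcp_rot: [-3.141, 0.0, 0.562]
ft_force: [-0.5, -0.0, -1.3]
opening: 0.644
clock: 15.15
ee_pos: [0.628, -0.0448, 0.0989]
tcp_rot: [-3.142, 0.0, 0.562]
ft_force: [0.1, 0.2, -1.7]
opening: 0.642
```

View pics/sm.png

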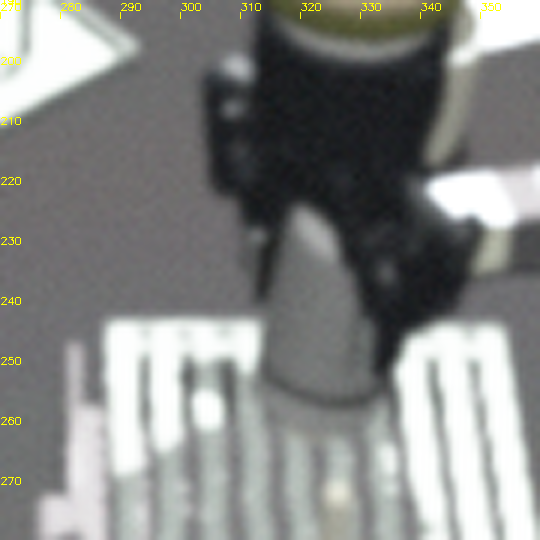

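```bash
python3 -m inch '[[0,[0,0,0.001],0],[0,[0,0,0.001],0],[0,[0,0,0],0]]'
python3 -m inch '[[0,[0,0,0.001],0],[0,[0,0,0.001],0],[0,[0,0,0],0]]'
```

```text
clock: 15.5
ee_pos: [0.628, -0.0447, 0.0969]
tcp_rot: [-3.141, 0.0, 0.562]
ft_force: [0.4, 0.1, -1.6]
opening: 0.644
clock: 15.8
ee_pos: [0.628, -0.0446, 0.0949]
tcp_rot: [-3.141, 0.0, 0.562]
ft_force: [0.3, 0.3, -2.3]
opening: 0.645
```

```bash
python3 -m inch '[[0,[0,0,0.001],0],[0,[0,0,0.001],0],[0,[0,0,0],0]]'
```

```text
clock: 16.1
ee_pos: [0.6282, -0.0446, 0.093]
tcp_rot: [-3.142, -0.0, 0.562]
ft_force: [0.2, -0.7, -1.2]
opening: 0.639
```

```bash
python3 -m inch '[[0,[0,0,0.001],0],[0,[0,0,0.001],0],[0,[0,0,0],0]]'
```

```text
clock: 16.4
ee_pos: [0.6282, -0.0447, 0.0923]
tcp_rot: [3.141, -0.0, 0.562]
ft_force: [-4.7, -0.8, 13.0]
opening: 0.642
```

```bash
python3 -m inch '[[0,[0,0,0.001],0],[0,[0,0,0.001],0],[0,[0,0,0],0]]'
```

```text
clock: 16.7
ee_pos: [0.6282, -0.0447, 0.092]
tcp_rot: [3.14, -0.001, 0.562]
ft_force: [-9.4, 0.5, 28.9]
opening: 0.649
```

```bash
python3 -m inch '[[0,[0,0,0.001],0],[0,[0,0,0],0],[0,[0,0,0],0]]'
```

```text
clock: 17.0
ee_pos: [0.6282, -0.0447, 0.0919]
tcp_rot: [3.14, -0.001, 0.562]
ft_force: [-12.3, -0.7, 37.9]
opening: 0.647
```

```bash
python3 -m inch '[[0,[0,0,-0.0015],0],[0,[0,0,-0.001],0],[0,[0,0,0],0]]'
python3 - <<'E'
from h import *
b=imaging.grab_frame("side")
c=b["frame"][215:280,295:345,::-1];c=cv2.convertScaleAbs(cv2.resize(c,None,fx=9,fy=9,interpolation=cv2.INTER_CUBIC),alpha=1.5,beta=0)
cv2.imwrite("pics/sn.png",c)
E
```

```text
clock: 17.3
ee_pos: [0.6282, -0.0447, 0.0923]
tcp_rot: [3.141, -0.001, 0.562]
ft_force: [-5.2, 0.3, 17.1]
opening: 0.641
```

View pics/sn.png

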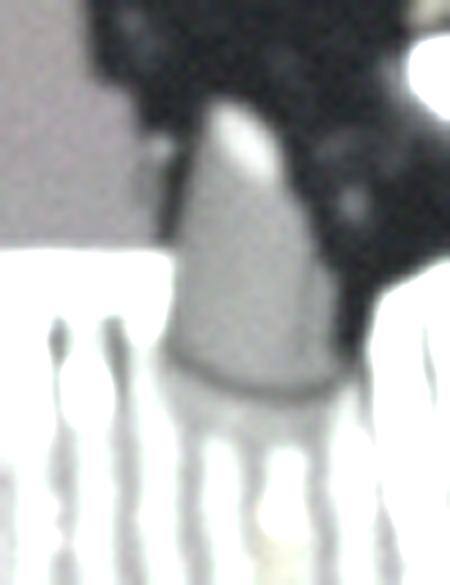

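```bash
python3 -m inch '[[0,[0,0,-0.001],0],[0,[0,0,0],0]]'
```

```text
clock: 17.55
ee_pos: [0.6282, -0.0447, 0.0925]
tcp_rot: [3.141, -0.0, 0.562]
ft_force: [-3.5, -0.7, 9.7]
opening: 0.644
```

```bash
python3 -m inch '[[0.058,[0,0,0],0],[0.06,[0,0,0],0],[0.065,[0,0,0],0],[0.07,[0,0,0],0],[0.085,[0,0,0],0]]'
python3 -m inch '[[0.085,[0,0,0],0],[0.085,[0,0,0],0],[0.085,[0,0,-0.02],0],[0.085,[0,0,-0.03],0],[0.085,[0,0,-0.04],0]]'
python3 -m inch '[[0.085,[0,0,-0.04],0],[0.085,[-0.03,0,-0.04],0],[0.085,[-0.05,0,0],0],[0.085,[-0.05,0,0],0],[0.085,[-0.03,0,0],0]]'
python3 - <<'E'
from h import *
a=imaging.grab_frame("top");b=imaging.grab_frame("side")
cv2.imwrite("pics/sall.png",b["frame"][:,:,::-1])
crop(b,260,200,120,140,4,"so.png");crop(a,280,125,140,105,5,"to.png")
E
```

```text
clock: 18.05
ee_pos: [0.6281, -0.0446, 0.0914]
tcp_rot: [-3.141, 0.0, 0.562]
ft_force: [-1.1, 0.2, -0.3]
opening: 0.965
clock: 18.55
ee_pos: [0.6271, -0.0446, 0.1811]
tcp_rot: [-3.14, 0.003, 0.562]
ft_force: [1.0, 1.0, 0.3]
opening: 0.996
clock: 19.05
ee_pos: [0.4893, -0.1318, 0.2619]
tcp_rot: [3.141, 0.001, 0.56]
ft_force: [0.7, 0.4, -0.4]
opening: 0.995
```

View pics/so.png

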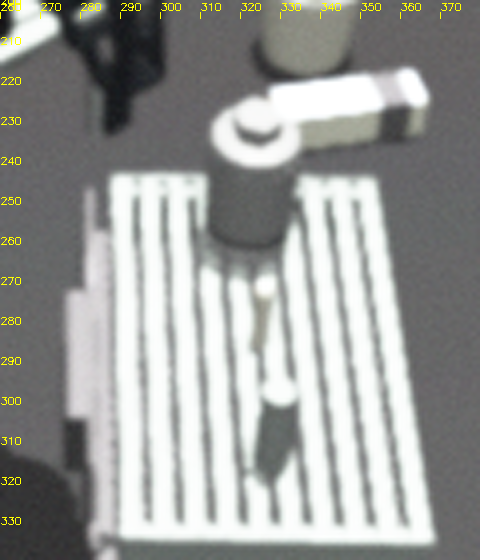

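View pics/to.png

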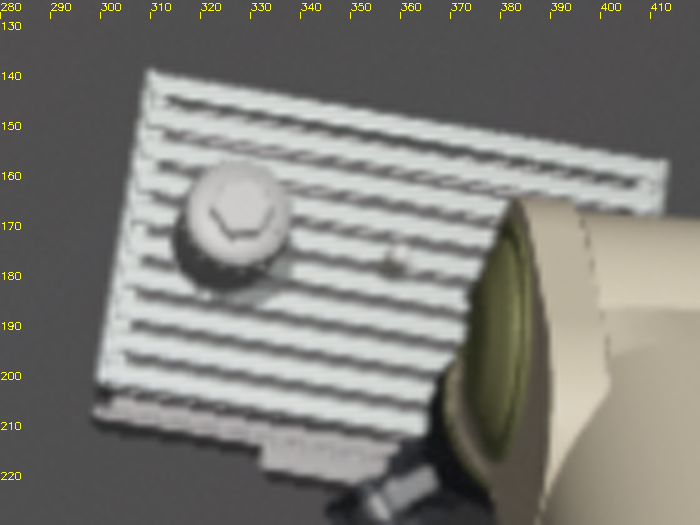

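The cap stands upright over the peg: its closed end is at (322,233) in the side view and (327,167) in the top view. The socket and slim peg are unchanged. I'll clear the arm and check the numbers.

```bash
python3 -m inch '[[0.085,[0,0.04,-0.02],0],[0.085,[0,0.05,0],0],[0.085,[0,0.05,0],0],[0.085,[0,0.05,0],0],[0.085,[0,0.05,0],0]]'
python3 -m inch '[[0.085,[-0.02,0.045,0],0],[0.085,[-0.02,0.045,0],0],[0.085,[-0.02,0.045,0],0],[0.085,[0,0,0],0],[0.085,[0,0,0],0]]'
python3 - <<'E'
from h import *
np.set_printoptions(precision=4,suppress=True)
a=imaging.grab_frame("top");b=imaging.grab_frame("side")
cv2.imwrite("pics/tfin.png",a["frame"][:,:,::-1]);cv2.imwrite("pics/sfin.png",b["frame"][:,:,::-1])
crop(a,290,135,130,105,6,"tp.png")
print("closed end face tri",tri(a,(327,166.5),b,(322,233.5)))
for z in(.055,.145): print(proj(a,[.628,-.0445,z]),proj(b,[.628,-.0445,z]))
E
```

```text
clock: 19.65
ee_pos: [0.6224, -0.3342, 0.2816]
tcp_rot: [3.141, -0.001, 0.563]
ft_force: [1.6, 1.0, -0.2]
opening: 0.992
clock: 20.15
ee_pos: [0.6419, -0.4802, 0.2801]
tcp_rot: [-3.14, 0.0, 0.56]
ft_force: [0.8, 1.2, -0.7]
opening: 0.992
closed end face tri (array([ 0.6246, -0.0444,  0.1414]), np.float64(0.005255892723758672))
[323.4742 172.9365] [321.6922 258.2363]
[327.0785 165.9353] [324.5505 232.111 ]
```

View pics/tp.png

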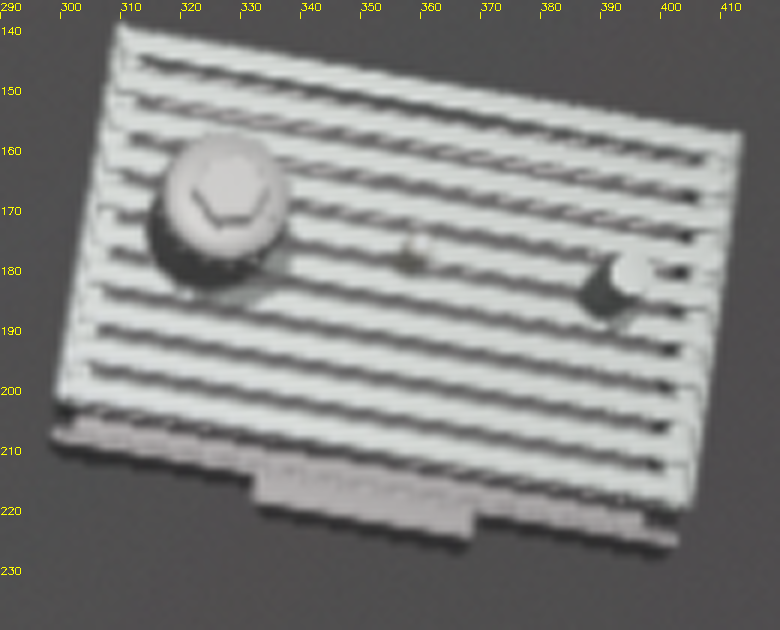

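View pics/sfin.png

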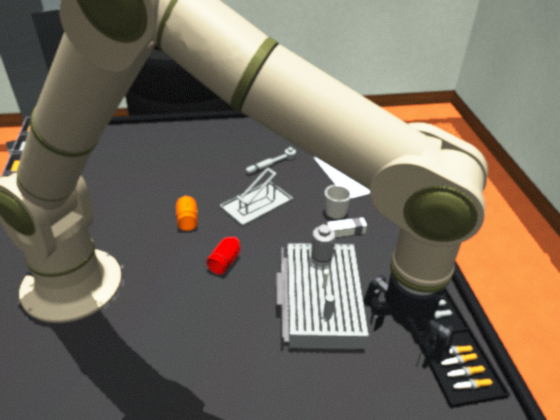

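```bash
python3 - <<'E'
from h import *
a=imaging.grab_frame("top")
c=np.array([.617,-.1333]);ex=np.array([.9898,-.1428])
for p,z in(((333,219),.042),((367.5,225),.042),((299,207.5),.044),((402,225.5),.044)):print(p,(onz(a,*p,z)[:2]-c)@ex)
s=r.observe();print(s["clock"],s["joint_velocities"].round(3))
r.finish_job()
E
```

```text
(333, 219) -0.11823389728651953
(367.5, 225) -0.11829589885755351
(299, 207.5) -0.10360626743142971
(402, 225.5) -0.1039193276862041
20.3 [-0.005 -0.012  0.003  0.004  0.002  0.001  0.003]
the job is handed in; nothing more can be done
```

I pushed the drip tray home first, then stood the cap open end down over the wide peg and handed the job in at 20.3 s.

**Tray:** I pushed on the finger lip until the tray stopped moving at about 12 N. My last check put its front face at −0.104 m along the rack's x, against −0.103 m expected when home. The lip read −0.118 m against −0.115 m, which is within the measuring error.

**Cap:** My first try, tilting the cap up against the drainer's stop, failed. The cap slipped over the stop with only about 8° of turn. I then hooked its mouth over the wide peg and used the peg to turn it upright in the grip, with about 14 N of sideways force. I lowered it in 1 mm steps until it met the deck, pressed to 38 N, which moved it only 0.4 mm more, eased off to about 10 N and opened the fingers.

**Last pictures:** The cap is upright over the wide peg. In the top view its closed end is within 1 pixel of the expected spot, and in the side view within 3 pixels. The two-view height came out at 0.141 m against 0.145 m expected, and the two rays miss each other by 5 mm, so that figure only roughly confirms the rim is on the deck. While the cap was still gripped, the sealing ring's slant in the picture hinted at a few degrees of lean. That was not visible after release.

The socket, cup, carton and ratchet look unmoved, and the gripper is well clear of everything.

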